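Load the sample shaker and shift it into the green gear

ROBOT

A 6-joint arm with a two-finger parallel gripper is mounted at the origin on the work surface. World frame = base frame: x ahead of the robot, y to its left, z up, the work surface at z = 0. Lengths are in mm, angles in degrees, forces in N, time in s.
With the tool pointing down it reaches from about 350 to 925 mm from the base axis. Payload 6.4 kg.
Tool frame: the origin (TCP) lies midway between the tips of the shut fingers; the grasp point (between the pads) lies 19 mm behind it; z points along the fingers, y is the line along which they close (so a half turn about z gives the same grasp; the last joint's range is limited). The gripper opens to 85 mm and grips with 20 to 120 N. Pads are 22 mm wide; open, the fingers measure 114 mm over their backs; the gripper's body (76 mm by 85 mm) begins 54 mm behind the grasp point. The pads swing forward as they close: fully open they stand 13 mm farther back than shut.
Start: joints at [-75.063, 14.043, 89.255, -0, 76.702, -9.975], TCP at [273.805, -589.529, 231.29] pointing down, gripper open.
Joint ranges: [-179.41, 179.41], [-58.25, 129.5], [7.25, 145.43], [-54.29, 234.29], [11.92, 165.04], [-157.13, 157.13]. Speed limits (degrees/s): [147.25, 147.25, 180, 180, 180, 180].

INTERFACE

Orientations are given as [roll, pitch, yaw] about the fixed x, y, z axes, in that order (R = Rz(yaw) Ry(pitch) Rx(roll)).
In Python, from plant import state, vision, job gives the robot as it stands. The module is installed in compiled form; this text tells all that it offers.
- The arm moves only by the shell command python3 -m inch 'ROWS' [OPENING] [FORCE]. ROWS is JSON, a list of rows, each an object with "delta_pos": the shift along the tool's x, y, z in cm, a list of three; "turn": the turn about the tool's z in rad. A call has 1 to 10 rows; each row shifts and turns the commanded pose from where the row before left it, along the tool's axes as they then stand; what a row does not reach is not made up. A row lasts 1/12 s, in which the tool goes at most 41.7 mm and 7.16 degrees, less where a joint would pass 70% of its speed; a pose out of reach is approached as far as the arm can. A call with a gripper value outside its range is refused whole. OPENING is the finger opening in cm, from 0 to 8.54, set as the call begins (- or left out, the last holds). The fingers move at their own pace and stop on an object; FORCE is the grip in N (left out, the last holds). Time passes only in rows, so rows that do not move let the fingers close. It gives the time, the measured TCP pose, the force, the opening and the grip force at its end, in the units of the state.
- state(): the state, without advancing time (a new reading comes with each control period).
- vision.camera(name): name is "scene" or "top" or "wrist"; returns a dict with "pixels" (384x512x3 uint8, red, green, blue), "fov_y" (degrees; the focal length in pixels is half the picture's height over the tangent of half this angle, whatever the lens; pixels are square), "cx", "cy" (the principal point, pixels), "rvec" (rotation vector, rad) and "tvec" (3), from world to camera coordinates, as OpenCV has them. Camera axes: x right, y down, z forward; pixel columns grow to the right and rows downward; lengths in mm; the calibration is good to about 2 mm. A picture is of the moment at which its call begins. There is no depth.
- job.finish_job(): hands the job in; it is judged then, once.
The state is a dict: "time_s": time; "joints": joint angles; "joint_vel": joint speeds; "joint_efforts": joint torques, N m; "eef_pos": TCP position; "ee_rot": TCP orientation; "contact_force": force on the tool from outside, world axes, zero at the start; "ft_torque": the same for the moment, N m; "gripper_width": finger opening in mm; "grip_force": force on a finger pad.
Only numpy, scipy, OpenCV 4.12 (cv2) and the standard library are available. Lean on these libraries where they do the work, as an engineer would, in place of code of your own. Each camera call takes 0.05 s, during which the arm holds its last target. There are 200 camera calls.

TASK

Take the blue-lidded specimen case out of the grey stand and, keeping it upright, set it down gently in the aluminium cradle of the shaker, flat on the deck between the two end walls and the two blue lips. Then move the shaker's shift lever along its neutral slot and forward, fully home, into the slot with the green tag, never into the slot with the red tag, and let go. Leave the amber jar, the glass dish and the coral where they are.

Things in the scene. Friction and masses are not known exactly. Their poses are not given: they have to be found in the camera images.
- case: Loose specimen case, white box with a blue lid: 60 (its x) x 40 (its y) x 80 mm tall, about 0.25 kg. Origin: centre of its underside, z up. It starts upright in the stand. It can be gripped across the 60 mm or across the 40 mm.
- stand: Fixed grey stand, origin under its centre on the bench; base plate 110 (x) x 100 (y) x 8 mm carries the case (case x along stand x within a few degrees). Two cheeks beside the case's 60 mm faces: inner faces at y = -26, +26 mm, 6 thick, 70 long, top 90 mm above the bench. The -x and +x ends are open: here fingers only fit across the case's 60 mm length.
- mat: Fixed flat blue-grey mat on the bench between stand and shaker, 150 (x) x 130 (y) x 3 mm, origin at the centre of its underside; kept clear, so that the case can be put down on it and taken again another way.
- shaker: Fixed white shaker, base 220 (x) x 330 (y) x 30 mm, origin under its centre on the bench. x is its forward direction (away from the robot at yaw 0), y its left. Drive housing with the shift gate on its right half, centred at y = -85 mm, 180 (x) x 150 (y) mm, 85 mm high, steel gate plate to 93 mm; cradle on its left half.
- cradle (a point): Centre of the cradle's deck, 50 mm above the bench, 92 mm left of the shaker's origin; axes as the shaker's. Aluminium end walls (inner faces at y = -36, +36 mm, 7 thick, 70 long) rise 95 mm above the deck; blue lips (inner faces at x = -26, +26 mm, 6 thick) only 8 mm. The case's 60 mm length goes along y; here fingers only fit across its 40 mm width, on the open -x and +x sides.
- knob (a point): Centre of the black ball knob (34 mm diameter) on the shift lever, a 10 mm steel rod. The lever pivots 155 mm below the knob's centre, 12 mm above the bench; upright, the knob's centre is 167 mm above the bench, 85 mm to the right of the shaker's origin. This frame leans with the lever.
- shift_fore (a joint): Lean of the lever forward (towards the shaker's +x) in rad, -0.235 to 0.235, 0 upright; 0.235 puts the knob 36 mm forward. Neutral slot: between about -0.04 and 0.04. It may be leant further only where the lever stands at either end of the neutral slot (see shift_side). Stays where left; about 1.5 N at the knob moves it.
- shift_side (a joint): Lean of the lever to the left (shaker's +y) in rad, -0.235 to 0.235, 0 upright; 0.235 puts the knob 36 mm to the left. The steel tongues of the H gate let the lever go forward or back only where this is below about -0.175 or above 0.175 (slot centres -0.205 and 0.205). Starts near the middle of the neutral slot. Stays where left, 1.5 N at the knob moves it.
- green_tag: Fixed green tag, 20 (x) x 26 (y) x 2 mm, on the gate plate at the front end of one of the two forward slots: 50 mm ahead of the upright lever and 32 mm to its left or to its right (which one varies). Origin: centre of its underside. When the lever is fully home in that slot the knob's centre is about 14 mm short of the tag's centre, seen from above.
- red_tag: Fixed red tag, same size, at the front end of the other forward slot.
- bottle: Bystander: loose amber glass jar with white cap, 56 mm diameter, 110 mm tall, origin at the centre of its underside.
- dish: Bystander: loose covered glass dish, 88 mm diameter, 18 mm tall, origin at the centre of its underside.
- coral: Bystander: loose pale coral lump, about 52 mm across and 49 mm tall, standing in the white enamel tray beyond the shaker; origin at the centre of its underside.
There are look-alikes about, which are no part of the job. Leave any turquoise look-alike of the case alone.

How it is judged (in metres and radians):
On the way, in this order (a step that is already met when the one before it is completed fails the run):
1. the case stands released in the cradle (x of case in the frame of cradle between -0.009 and 0.009 m and y of case in the frame of cradle between -0.009 and 0.009 m and z of case in the frame of cradle between -0.004 and 0.004 m and angle between case's own z axis and vertical below 0.06 rad and angle between the x axis of case and the y axis of cradle, either way round below 0.3 rad and linear speed of case below 0.03 m/s and contact force between the fingers and case below 0.1 N), for 0.2 s.
2. the lever is home in the green slot (horizontal distance between knob and green_tag below 0.022 m), for 0.2 s.
At the end, for the whole second after the job is handed in: The case stands released, upright (3 degrees) and at rest on the cradle's deck, within 9 mm of its centre each way and 4 mm in height, its length between the end walls (17 degrees); the lever rests in the green-tagged slot, knob centre within 22 mm of the green tag's centre seen from above (all of step 1 and horizontal distance between knob and green_tag below 0.022 m and velocity of joint shift_fore between -0.05 and 0.05 rad/s); the robot touches nothing.
It fails at once if the lever goes into the red-tagged slot (horizontal distance between knob and red_tag below 0.03 m).
It fails at once if the case is dropped into the cradle (faster than 0.5 m/s) (horizontal distance between case and cradle below 0.03 m and z of case in the frame of cradle below 0.04 m and linear speed of case above 0.5 m/s).
It fails at once if the case is tipped more than 45 degrees (angle between case's own z axis and vertical above 0.8 rad).
It fails at once if the amber jar, the glass dish or the coral is moved more than 30 mm (distance of any of bottle, dish, coral from where it was at the start of the episode above 0.03 m).
It also fails if it takes over 54 s, if anything falls off the work surface, if the arm or the gripper's body presses on something with over 40 N, if the wrist force passes 120 N, or if a joint passes its speed limit or range.

## Working session

There is one attempt and no reset: what is moved stays moved. The work goes in short steps, Python scripts to look and compute and a shell command to move; the robot and the scene stay as the last step left them, time stands still between calls to the robot, and variables do not carry over. Pictures are saved under pics/ and viewed, at most 10 in all, crops included, and the job is handed in when it is done.

```bash
mkdir -p pics; cat > h.py <<'E'
import numpy as np, cv2
from plant import state, vision, job
def cam(n):
    c=vision.camera(n); p=c["pixels"]; f=p.shape[0]/2/np.tan(np.radians(c["fov_y"])/2)
    K=np.array([[f,0,c["cx"]],[0,f,c["cy"]],[0,0,1.]]); R=cv2.Rodrigues(np.array(c["rvec"],float))[0]
    return p,K,R,np.array(c["tvec"],float)
def ray(c,u,v,z):
    p,K,R,t=c; o=-R.T@t; d=R.T@np.linalg.inv(K)@[u,v,1]; return o+d*(z-o[2])/d[2]
def proj(c,P):
    p,K,R,t=c; q=K@(R@np.array(P,float)+t); return q[:2]/q[2]
def save(c,n,box=None,s=1):
    im=c[0][...,::-1]
    if box: im=im[box[1]:box[3],box[0]:box[2]]
    cv2.imwrite('pics/'+n,cv2.resize(im,None,fx=s,fy=s,interpolation=cv2.INTER_CUBIC))
E
python3 - <<'E'
from h import *
import pickle
cs={n:cam(n) for n in("top","scene","wrist")}
pickle.dump(cs,open('c0.pkl','wb'))
save(cs["top"],"top.png",s=1.5);save(cs["scene"],"scene.png",s=1.5)
for n,c in cs.items(): print(n,-c[2].T@c[3],c[1][0,0])
print(state())
E
```

```text
top [ 418.34551156   53.43856673 1024.31838622] 349.38587785086037
scene [1030.90171774 -365.13065449 1133.68698363] 452.20027855275026
wrist [ 347.98060346 -554.14643022  372.01372682] 293.6371245628214
{'time_s': 0.15, 'joints': array([-7.50636358e+01,  1.40763112e+01,  8.93101660e+01, -1.63800989e-03,
        7.67015190e+01, -9.97462775e+00]), 'joint_vel': array([ 0.00447593, -0.10265558, -0.25123649, -0.01754941,  0.04847039,
        0.06022452]), 'joint_efforts': array([ 7.67581569e-04, -4.29980600e+01, -3.26553333e+01, -1.51994423e-04,
        3.46101682e-03, -1.14108548e-05]), 'eef_pos': array([ 273.67669849, -589.09518151,  230.40582597]), 'ee_rot': array([-1.79913058e+02, -1.36725813e-02,  2.49113595e+01]), 'contact_force': array([-0.25930461, -0.48645691, -0.2042586 ]), 'ft_torque': array([0.04021537, 0.02238583, 0.00641088]), 'grip_force': 0.0, 'gripper_width': 85.25194309466778}
```

View pics/top.png

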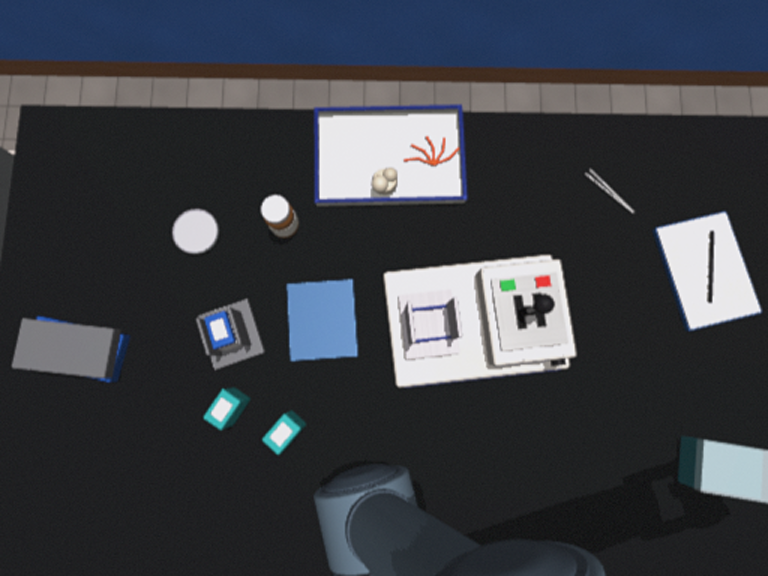

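View pics/scene.png

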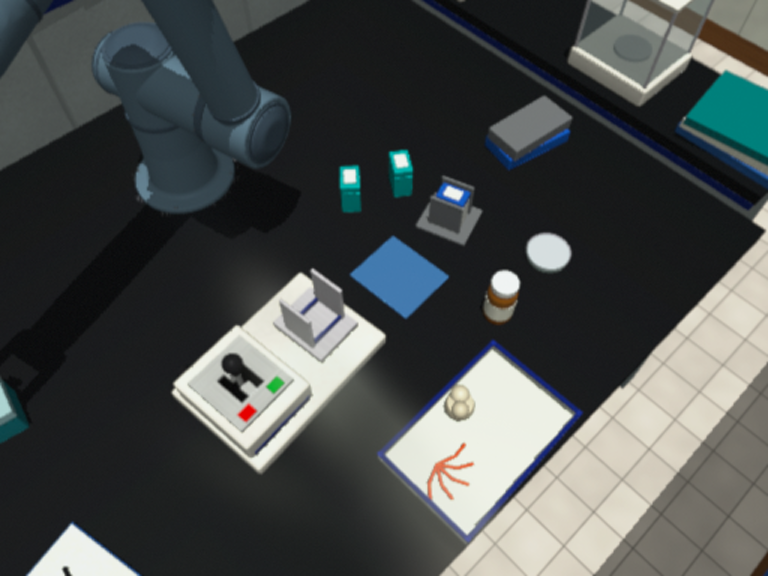

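The top view shows the blue-lidded case in the stand at about (219,330) in the 1.5x picture, the mat at (322,320) and the cradle at (430,325). The green tag is at (507,285), on the left, the red tag at (543,281), and the knob at about (543,304). The scene view agrees.

```bash
python3 - <<'E'
from h import *
import pickle
cs=pickle.load(open('c0.pkl','rb'))
def comps(c,lo,hi,box,mn=15):
    hsv=cv2.cvtColor(c[0],cv2.COLOR_RGB2HSV); m=cv2.inRange(hsv,np.array(lo),np.array(hi))
    k=np.zeros_like(m); x0,y0,x1,y1=box; k[y0:y1,x0:x1]=m[y0:y1,x0:x1]
    n,l,s,ce=cv2.connectedComponentsWithStats(k); return [(s[i],ce[i],l==i) for i in range(1,n) if s[i][4]>=mn]
def rect(c,m,z):
    u=np.argwhere(m)[:,::-1]
    P=np.array([ray(c,a,b,z)[:2] for a,b in u],np.float32); return cv2.minAreaRect(P)
T,S=cs["top"],cs["scene"]
for nm,lo,hi,z in (("green",(45,120,80),(75,255,255),95),("red",(0,180,120),(6,255,255),95)):
  for n,c,b in(("top",T,(300,160,400,260)),("scene",S,(110,210,220,320))):
    for s,ce,m in comps(c,lo,hi,b): print(nm,n,s[4],ce,ray(c,*ce,z)[:2],rect(c,m,z))
for n,c,b,bm in(("top",T,(130,195,175,250),(180,180,245,245)),("scene",S,(280,110,325,160),(225,150,305,215))):
    for s,ce,m in comps(c,(105,130,60),(125,255,255),b,10): print("lid",n,s,ce,rect(c,m,88))
    for s,ce,m in comps(c,(0,0,190),(179,70,255),b,10): print("label",n,s[4],ce,ray(c,*ce,88)[:2],rect(c,m,88))
    for s,ce,m in comps(c,(100,80,60),(120,220,255),bm,200): print("mat",n,s[4],ce,rect(c,m,3))
big=np.hstack([cv2.resize(T[0][190:250,125:180],None,fx=7,fy=7,interpolation=2),cv2.resize(T[0][165:265,250:390],(588,420),interpolation=2)[:, :410]])
cv2.imwrite('pics/crop1.png',big[...,::-1]);print(big.shape)
E
```

```text
green top 55 [338.09090909 189.8       ] [ 570.47584288 -181.68166872] ((569.938720703125, -181.5409393310547), (16.39444351196289, 22.066917419433594), 0.7464879155158997)
green scene 62 [182.87096774 256.19354839] [ 570.86964508 -184.20448164] ((570.7229614257812, -183.9247283935547), (15.289389610290527, 24.168758392333984), 7.034858226776123)
red top 41 [361.43902439 187.19512195] [ 578.4298484  -245.08087768] ((577.6044311523438, -245.22659301757812), (13.698935508728027, 19.649873733520508), 0.7489667534828186)
red scene 62 [164.24193548 274.69354839] [ 578.22909866 -247.27288708] ((578.301025390625, -247.2347869873047), (14.93073558807373, 22.274324417114258), 6.715381145477295)
lid top [136 208  21  25 205] [146.23414634 219.88780488] ((484.3874816894531, 332.9241638183594), (59.81123733520508, 41.84297561645508), 20.307594299316406)
label top 120 [145.45833333 219.2       ] [485.31405784 334.35088919] ((485.37908935546875, 334.4230651855469), (34.29439163208008, 24.238800048828125), 19.508140563964844)
mat top 2426 [214.20239077 212.95919209] ((513.1732788085938, 160.2697296142578), (156.31056213378906, 134.30511474609375), 4.647216796875)
lid scene [291 121  23  17 139] [301.76258993 129.36690647] ((486.08709716796875, 330.85113525390625), (63.736331939697266, 42.695213317871094), 19.084440231323242)
label scene 76 [301.80263158 128.44736842] [485.28672901 332.56787677] ((485.114990234375, 332.6010437011719), (32.96348571777344, 25.355937957763672), 22.926616668701172)
mat scene 1966 [265.85503561 183.99949135] ((513.7689819335938, 158.00474548339844), (154.7161407470703, 135.21463012695312), 4.607529640197754)
(420, 795, 3)
```

View pics/crop1.png

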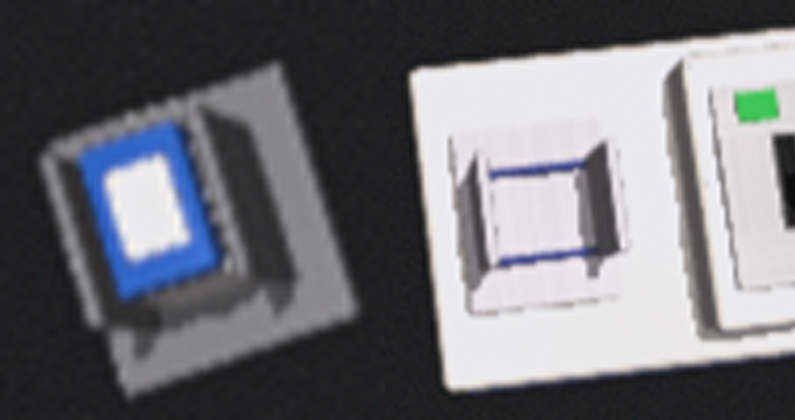

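The measurements hold together. The case is at (485,333) with yaw 20°. The tags lie 64 mm apart, which gives a shaker yaw of about 7°, the cradle at (503,-45) and the lever at (525,-221). I'll travel to above the case and check the lips at the same time.

```bash
cat >> h.py <<'E'
def go(x,y,z,yaw=None):
    s=state(); w=np.radians(s["ee_rot"][2]); d=np.array([x,y,z])-s["eef_pos"]
    c,n=np.cos(w),np.sin(w)
    o=np.array([d[0]*c+d[1]*n,d[0]*n-d[1]*c,-d[2]])/10
    print("cm",o.round(2),"rows",round(np.linalg.norm(o)/4.1,1),"turn",None if yaw is None else round(-np.radians((yaw-np.degrees(w)+180)%360-180),3),
      "t",round(s["time_s"],2),"pos",s["eef_pos"].round(1),s["ee_rot"].round(1),"F",s["contact_force"].round(1),"w",round(s["gripper_width"],1),"g",round(s["grip_force"],1))
E
python3 - <<'E'
from h import *
import pickle
c=pickle.load(open('c0.pkl','rb'))["top"]
print(ray(c,286.2,205.5,58),ray(c,288.6,226,58))
E
R='';python3 -m inch '[{"delta_pos":[2.42,-3.11,0],"turn":0},{"delta_pos":[2.42,-3.11,0],"turn":0},{"delta_pos":[2.42,-3.11,0],"turn":0},{"delta_pos":[2.42,-3.11,0],"turn":0},{"delta_pos":[2.42,-3.11,0],"turn":0},{"delta_pos":[2.42,-3.11,0],"turn":0},{"delta_pos":[2.42,-3.11,0],"turn":0},{"delta_pos":[2.42,-3.11,0],"turn":0},{"delta_pos":[2.42,-3.11,0],"turn":0},{"delta_pos":[2.42,-3.11,0],"turn":0}]' 8.5 40
python3 -m inch '[{"delta_pos":[2.42,-3.11,0],"turn":0},{"delta_pos":[2.42,-3.11,0],"turn":0},{"delta_pos":[2.42,-3.11,0],"turn":0},{"delta_pos":[2.42,-3.11,0],"turn":0},{"delta_pos":[2.42,-3.11,0],"turn":0},{"delta_pos":[2.42,-3.11,0],"turn":0},{"delta_pos":[2.42,-3.11,0],"turn":0},{"delta_pos":[2.42,-3.11,0],"turn":0},{"delta_pos":[2.42,-3.11,0],"turn":0},{"delta_pos":[2.42,-3.11,0],"turn":0}]'
python3 -m inch '[{"delta_pos":[2.42,-3.11,0],"turn":0},{"delta_pos":[2.42,-3.11,0],"turn":0},{"delta_pos":[2.42,-3.11,0],"turn":0},{"delta_pos":[2.42,-3.11,0],"turn":-0.12},{"delta_pos":[0,0,0],"turn":-0.12},{"delta_pos":[0,0,0],"turn":-0.12},{"delta_pos":[0,0,0],"turn":-0.12},{"delta_pos":[0,0,0],"turn":-0.12},{"delta_pos":[0,0,0],"turn":-0.12},{"delta_pos":[0,0,0],"turn":-0.12}]'
python3 -c "
from h import *
go(485.3,333.2,150,110)"
```

```text
[530.38493868 -45.21288735  58.        ] [473.62071709 -51.64745652  58.        ]
time_s: 0.98
eef_pos: [362.1, -203.6, 231.1]
ee_rot: [-180.0, -0.0, 24.9]
contact_force: [0.4, 0.8, 0.4]
gripper_width: 85.0
grip_force: 0.0
time_s: 1.82
eef_pos: [450.6, 180.7, 231.2]
ee_rot: [180.0, -0.0, 24.9]
contact_force: [0.4, -0.3, 1.1]
gripper_width: 85.0
grip_force: 0.0
time_s: 2.65
eef_pos: [485.9, 332.1, 230.8]
ee_rot: [-180.0, 0.0, 73.4]
contact_force: [0.0, 0.4, -0.5]
gripper_width: 85.4
grip_force: 0.0
cm [ 0.09 -0.09  8.08] rows 2.0 turn -0.639 t 2.65 pos [485.9 332.1 230.8] [-180.     0.    73.4] F [ 0.   0.4 -0.5] w 85.4 g 0.0
```

```bash
python3 -m inch '[{"delta_pos":[0.1,-0.1,1.5],"turn":-0.12},{"delta_pos":[0,0,1.5],"turn":-0.12},{"delta_pos":[0,0,1.5],"turn":-0.12},{"delta_pos":[0,0,1.5],"turn":-0.12},{"delta_pos":[0,0,1.5],"turn":-0.12},{"delta_pos":[0,0,1.5],"turn":-0.04},{"delta_pos":[0,0,2.5],"turn":0},{"delta_pos":[0,0,2.5],"turn":0},{"delta_pos":[0,0,2.5],"turn":0},{"delta_pos":[0,0,2],"turn":0}]'
python3 -c "
from h import *
go(485.3,333.2,45,110)"
python3 -m inch '[{"delta_pos":[0,0,0],"turn":0},{"delta_pos":[0,0,0],"turn":0},{"delta_pos":[0,0,0],"turn":0},{"delta_pos":[0,0,0],"turn":0},{"delta_pos":[0,0,0],"turn":0},{"delta_pos":[0,0,0],"turn":0}]' 4 40
python3 -c "
from h import *
go(513,159,48,187)"
```

```text
time_s: 3.48
eef_pos: [484.5, 332.9, 44.1]
ee_rot: [-179.9, 0.0, 109.7]
contact_force: [0.1, -0.4, -0.2]
gripper_width: 85.3
grip_force: 0.0
cm [ 0.    0.09 -0.09] rows 0.0 turn -0.005 t 3.48 pos [484.5 332.9  44.1] [-179.9    0.   109.7] F [ 0.1 -0.4 -0.2] w 85.3 g 0.0
time_s: 3.98
eef_pos: [485.9, 333.5, 47.2]
ee_rot: [179.9, -0.0, 109.7]
contact_force: [-1.2, 0.3, -2.4]
gripper_width: 59.9
grip_force: 44.8
cm [-17.34  -3.34  -0.08] rows 4.3 turn -1.349 t 3.98 pos [485.9 333.5  47.2] [179.9  -0.  109.7] F [-1.2  0.3 -2.4] w 59.9 g 44.8
```

```bash
python3 -m inch '[{"delta_pos":[0,0,-1.5],"turn":0},{"delta_pos":[0,0,-2.5],"turn":0},{"delta_pos":[0,0,-3],"turn":0},{"delta_pos":[0,0,-3],"turn":0},{"delta_pos":[-1.7,-0.3,-0.5],"turn":0},{"delta_pos":[-3.1,-0.6,0],"turn":0},{"delta_pos":[-3.5,-0.7,0],"turn":0},{"delta_pos":[-3.5,-0.7,0],"turn":0},{"delta_pos":[-3.5,-0.6,0],"turn":0},{"delta_pos":[-2,-0.4,0],"turn":-0.05}]'
python3 -m inch '[{"delta_pos":[0,0,0],"turn":-0.1},{"delta_pos":[0,0,0.5],"turn":-0.12},{"delta_pos":[0,0,0.8],"turn":-0.12},{"delta_pos":[0,0,0.8],"turn":-0.12},{"delta_pos":[0,0,0.8],"turn":-0.12},{"delta_pos":[0,0,0.8],"turn":-0.12},{"delta_pos":[0,0,0.8],"turn":-0.12},{"delta_pos":[0,0,0.8],"turn":-0.12},{"delta_pos":[0,0,0.8],"turn":-0.12},{"delta_pos":[0,0,0.8],"turn":-0.12}]'
python3 -m inch '[{"delta_pos":[0,0,0.8],"turn":-0.1},{"delta_pos":[0,0,0.5],"turn":-0.02},{"delta_pos":[0,0,0],"turn":0},{"delta_pos":[0,0,0],"turn":0}]'
python3 -c "
from h import *
go(513,159,43,187)"
```

```text
time_s: 4.82
eef_pos: [513.1, 156.5, 151.8]
ee_rot: [180.0, 0.1, 112.5]
contact_force: [0.4, 0.2, -2.6]
gripper_width: 59.6
grip_force: 45.0
time_s: 5.65
eef_pos: [512.9, 159.3, 82.3]
ee_rot: [180.0, 0.0, -179.5]
contact_force: [0.2, -0.1, -3.5]
gripper_width: 59.3
grip_force: 44.7
time_s: 5.98
eef_pos: [512.7, 159.3, 69.4]
ee_rot: [180.0, -0.0, -173.1]
contact_force: [-0.3, 0.2, -3.5]
gripper_width: 59.5
grip_force: 44.7
cm [-0.02 -0.04  2.64] rows 0.6 turn -0.001 t 5.98 pos [512.7 159.3  69.4] [ 180.    -0.  -173.1] F [-0.3  0.2 -3.5] w 59.5 g 44.7
```

```bash
python3 -m inch '[{"delta_pos":[0,0,0.8],"turn":0},{"delta_pos":[0,0,0.8],"turn":0},{"delta_pos":[0,0,0.6],"turn":0},{"delta_pos":[0,0,0.3],"turn":0},{"delta_pos":[0,0,0.1],"turn":0},{"delta_pos":[0,0,0],"turn":0},{"delta_pos":[0,0,0],"turn":0}]'
python3 -m inch '[{"delta_pos":[0,0,0.1],"turn":0},{"delta_pos":[0,0,0],"turn":0}]'
```

```text
time_s: 6.57
eef_pos: [512.9, 159.3, 43.4]
ee_rot: [180.0, 0.0, -172.9]
contact_force: [-0.3, 0.1, -2.9]
gripper_width: 59.7
grip_force: 44.8
time_s: 6.73
eef_pos: [513.0, 159.3, 42.5]
ee_rot: [-180.0, 0.0, -172.9]
contact_force: [0.2, -0.7, -2.8]
gripper_width: 59.2
grip_force: 44.8
```

```bash
python3 -m inch '[{"delta_pos":[0,0,0.1],"turn":0},{"delta_pos":[0,0,0],"turn":0}]'
python3 -m inch '[{"delta_pos":[0,0,0.1],"turn":0},{"delta_pos":[0,0,0],"turn":0}]'
```

```text
time_s: 6.9
eef_pos: [512.8, 159.3, 41.3]
ee_rot: [180.0, 0.0, -172.9]
contact_force: [0.7, -0.0, -2.6]
gripper_width: 59.2
grip_force: 44.8
time_s: 7.07
eef_pos: [513.0, 159.3, 41.2]
ee_rot: [-180.0, -0.0, -172.9]
contact_force: [-3.5, -1.5, 4.3]
gripper_width: 59.8
grip_force: 45.5
```

```bash
python3 -m inch '[{"delta_pos":[0,0,0],"turn":0},{"delta_pos":[0,0,0],"turn":0},{"delta_pos":[0,0,0],"turn":0},{"delta_pos":[0,0,0],"turn":0},{"delta_pos":[0,0,-2],"turn":0},{"delta_pos":[0,0,-3],"turn":0},{"delta_pos":[0,0,-3],"turn":0},{"delta_pos":[0,0,-2],"turn":0},{"delta_pos":[0,0,0],"turn":0.11},{"delta_pos":[0,0,0],"turn":0.12}]' 8.5
python3 -m inch '[{"delta_pos":[0,0,0],"turn":0.12},{"delta_pos":[0,0,0],"turn":0.12},{"delta_pos":[0,0,0],"turn":0.12},{"delta_pos":[0,0,0],"turn":0.12},{"delta_pos":[0,0,0],"turn":0.12},{"delta_pos":[0,0,0],"turn":0.12},{"delta_pos":[0,0,0],"turn":0.12},{"delta_pos":[0,0,0],"turn":0.12},{"delta_pos":[0,0,0],"turn":0.12},{"delta_pos":[0,0,0],"turn":0.12}]'
python3 -m inch '[{"delta_pos":[0,0,0],"turn":0.12},{"delta_pos":[0,0,0],"turn":0.02},{"delta_pos":[0,0,0],"turn":0}]'
python3 - <<'E'
from h import *
go(513,159.3,39,97)
c=cam("wrist"); save(c,"w1.png")
t=cam("top"); save(t,"t1.png",(180,160,390,265),3.5)
E
```

```text
time_s: 7.9
eef_pos: [514.2, 159.5, 142.6]
ee_rot: [179.9, 0.3, 173.6]
contact_force: [1.0, -0.8, -0.2]
gripper_width: 84.9
grip_force: 0.0
time_s: 8.73
eef_pos: [512.8, 159.3, 140.3]
ee_rot: [180.0, 0.0, 104.8]
contact_force: [-0.2, -0.3, -0.1]
gripper_width: 84.7
grip_force: 0.0
time_s: 8.98
eef_pos: [512.8, 159.3, 140.3]
ee_rot: [180.0, 0.0, 97.2]
contact_force: [0.0, 0.2, 0.0]
gripper_width: 85.1
grip_force: 0.0
cm [-0.    0.02 10.13] rows 2.5 turn 0.004 t 8.98 pos [512.8 159.3 140.3] [180.    0.   97.2] F [0.  0.2 0. ] w 85.1 g 0.0
```

View pics/w1.png

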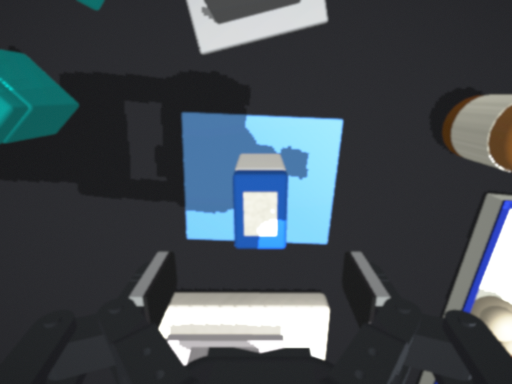

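View pics/t1.png

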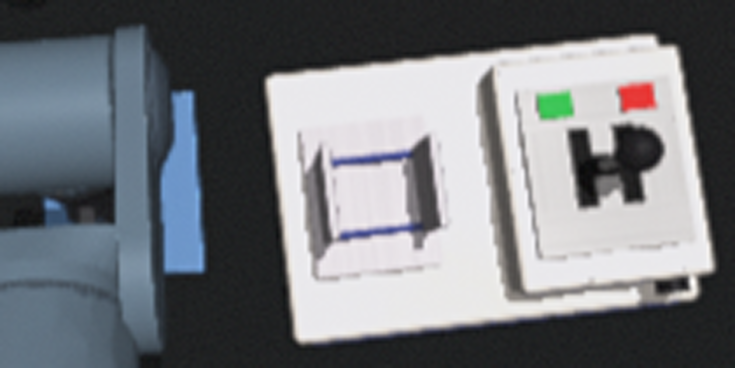

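The wrist view shows the case upright on the mat and centred between the fingers (lid at about (261,210)), with its width lying across the closing line. The top view shows the cradle lips and the base clear of the arm. I'll refine the cradle position while I regrip.

```bash
python3 -m inch '[{"delta_pos":[0,0,2],"turn":0},{"delta_pos":[0,0,3],"turn":0},{"delta_pos":[0,0,3],"turn":0},{"delta_pos":[0,0,1.5],"turn":0},{"delta_pos":[0,0,0.6],"turn":0},{"delta_pos":[0,0,0],"turn":0}]'
python3 -m inch '[{"delta_pos":[0,0,0],"turn":0},{"delta_pos":[0,0,0],"turn":0},{"delta_pos":[0,0,0],"turn":0},{"delta_pos":[0,0,0],"turn":0},{"delta_pos":[0,0,0],"turn":0},{"delta_pos":[0,0,0],"turn":0},{"delta_pos":[0,0,0],"turn":0},{"delta_pos":[0,0,0],"turn":0}]' 2 40
python3 - <<'E'
from h import *
import pickle
cs=pickle.load(open('c0.pkl','rb'))
T,S=cs["top"],cs["scene"]
print("base corners",ray(T,256.3,182,30),ray(T,265.7,258,30))
for n,c,b in(("top",T,(265,195,310,235)),("scene",S,(180,170,240,240))):
    hsv=cv2.cvtColor(c[0],cv2.COLOR_RGB2HSV); m=cv2.inRange(hsv,(112,70,40),(128,255,255))
    k=np.zeros_like(m);x0,y0,x1,y1=b;k[y0:y1,x0:x1]=m[y0:y1,x0:x1]
    nn,l,s,ce=cv2.connectedComponentsWithStats(k,connectivity=8)
    for i in range(1,nn):
        if s[i][4]<5: continue
        P=np.array([ray(c,u,v,57)[:2] for v,u in np.argwhere(l==i)]); 
        y,x=P[:,1],P[:,0]; a=np.polyfit(y,x,1); print(n,s[i][4],ce[i],"mean",P.mean(0).round(1),"y",y.min().round(1),y.max().round(1),"slope deg",np.degrees(np.arctan(-a[0])).round(1))
# predicted lips in each view
C=np.array([503.3,-45,0]);ex=np.array([.9925,.1219,0]);ey=np.array([-.1219,.9925,0])
for n,c in(("top",T),("scene",S)):
    for sx in(-1,1): print(n,"pred lip",sx,proj(c,C+sx*29*ex+[0,0,58]).round(1))
    hsv=cv2.cvtColor(c[0],cv2.COLOR_RGB2GRAY); L=proj(c,C-177*ey+[0,0,167]); print("pred upright knob",L)
go(503,-45,88,97)
E
```

```text
time_s: 9.58
eef_pos: [511.6, 159.2, 37.8]
ee_rot: [-179.8, -0.0, 97.2]
contact_force: [-0.5, -0.1, 0.3]
gripper_width: 84.7
grip_force: 0.0
time_s: 10.25
eef_pos: [513.7, 159.5, 40.7]
ee_rot: [179.9, 0.0, 97.1]
contact_force: [-1.1, -0.7, 7.3]
gripper_width: 39.7
grip_force: 41.1
base corners [600.90367994  38.25195927  30.        ] [385.29278753   9.76192872  30.        ]
top 41 [286.07317073 204.85365854] mean [532.3 -45. ] y -75.5 -14.1 slope deg 6.7
top 39 [288.41025641 225.61538462] mean [474.7 -51.2] y -83.3 -19.7 slope deg 7.6
scene 28 [205.71428571 203.57142857] mean [473.3 -34.1] y -52.6 -14.0 slope deg 4.5
scene 40 [219.075 217.675] mean [532.1 -36. ] y -70.4 -6.7 slope deg 5.8
top pred lip -1 [287.5 225.7]
top pred lip 1 [284.9 204.9]
pred upright knob [361.5429344  203.58533865]
scene pred lip -1 [201.9 206.8]
scene pred lip 1 [217.5 218.7]
pred upright knob [154.36319195 240.35552495]
cm [-20.16  -3.6   -4.73] rows 5.1 turn 0.002 t 10.25 pos [513.7 159.5  40.7] [179.9   0.   97.1] F [-1.1 -0.7  7.3] w 39.7 g 41.1
```

```bash
python3 -m inch '[{"delta_pos":[0,0,-1.5],"turn":0},{"delta_pos":[0,0,-3],"turn":0},{"delta_pos":[0,0,-3.5],"turn":0},{"delta_pos":[0,0,-3.5],"turn":0},{"delta_pos":[0,0,-3],"turn":0},{"delta_pos":[-1,-0.2,-1.5],"turn":0},{"delta_pos":[-2.5,-0.5,0],"turn":0},{"delta_pos":[-3.5,-0.6,0],"turn":0},{"delta_pos":[-3.5,-0.6,0],"turn":0},{"delta_pos":[-3.5,-0.6,0],"turn":0}]'
python3 -m inch '[{"delta_pos":[-3.5,-0.6,0],"turn":0},{"delta_pos":[-2,-0.4,0],"turn":0},{"delta_pos":[-0.6,-0.1,0],"turn":0},{"delta_pos":[0,0,0],"turn":0},{"delta_pos":[0,0,0],"turn":0}]'
python3 - <<'E'
from h import *
c=cam("scene"); save(c,"s2.png",(140,60,300,260),3)
go(503,-45.3,110,97.1)
E
```

```text
time_s: 11.08
eef_pos: [504.4, 16.3, 198.9]
ee_rot: [-180.0, -0.0, 97.2]
contact_force: [0.2, -0.9, -3.5]
gripper_width: 39.4
grip_force: 41.6
time_s: 11.5
eef_pos: [501.6, -44.1, 198.9]
ee_rot: [-180.0, -0.1, 97.1]
contact_force: [0.8, -0.5, -2.4]
gripper_width: 39.4
grip_force: 41.5
cm [-0.18  0.11  8.89] rows 2.2 turn 0.001 t 11.55 pos [501.7 -43.6 198.9] [-180.    -0.    97.1] F [-0.1 -0.6 -3.2] w 39.2 g 41.5
```

View pics/s2.png

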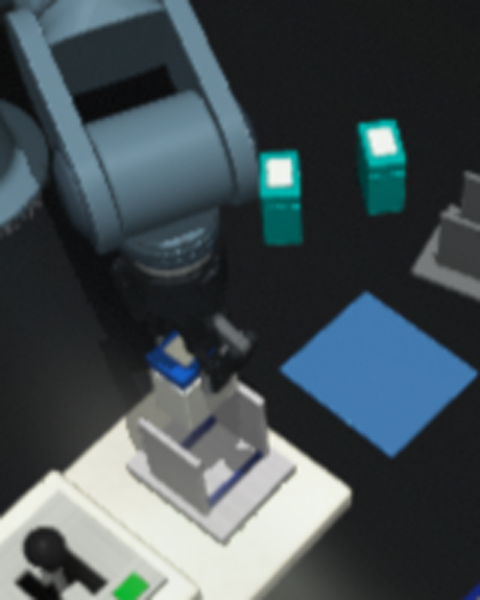

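The scene crop shows the case held upright above the cradle, between the two end walls at about (180,370). I'll lower it.

```bash
python3 -m inch '[{"delta_pos":[-0.18,0.12,0.5],"turn":0},{"delta_pos":[0,0,1.2],"turn":0},{"delta_pos":[0,0,1.5],"turn":0},{"delta_pos":[0,0,1.5],"turn":0},{"delta_pos":[0,0,1.5],"turn":0},{"delta_pos":[0,0,1.2],"turn":0},{"delta_pos":[0,0,0.8],"turn":0},{"delta_pos":[0,0,0.5],"turn":0},{"delta_pos":[0,0,0],"turn":0},{"delta_pos":[0,0,0],"turn":0}]'
python3 -m inch '[{"delta_pos":[0,0,0.5],"turn":0},{"delta_pos":[0,0,0.5],"turn":0},{"delta_pos":[0,0,0.4],"turn":0},{"delta_pos":[0,0,0.3],"turn":0},{"delta_pos":[0,0,0.1],"turn":0},{"delta_pos":[0,0,0],"turn":0}]'
```

```text
time_s: 12.38
eef_pos: [503.6, -46.2, 112.5]
ee_rot: [180.0, 0.0, 97.1]
contact_force: [0.8, -0.0, -1.8]
gripper_width: 39.7
grip_force: 41.5
time_s: 12.88
eef_pos: [503.1, -46.2, 93.9]
ee_rot: [-180.0, -0.0, 97.1]
contact_force: [-0.3, -0.3, -2.7]
gripper_width: 39.6
grip_force: 41.5
```

```bash
python3 -m inch '[{"delta_pos":[0,0,0.2],"turn":0},{"delta_pos":[0,0,0.15],"turn":0},{"delta_pos":[0,0,0.1],"turn":0},{"delta_pos":[0,0,0],"turn":0}]'
python3 -m inch '[{"delta_pos":[0,0,0.1],"turn":0},{"delta_pos":[0,0,0],"turn":0}]'
python3 -m inch '[{"delta_pos":[0,0,0.1],"turn":0},{"delta_pos":[0,0,0],"turn":0}]'
```

```text
time_s: 13.22
eef_pos: [503.2, -46.2, 89.6]
ee_rot: [-180.0, -0.0, 97.1]
contact_force: [0.6, 0.1, -3.1]
gripper_width: 39.5
grip_force: 41.5
time_s: 13.38
eef_pos: [503.3, -46.2, 88.7]
ee_rot: [-180.0, -0.0, 97.1]
contact_force: [-0.3, 0.5, -1.8]
gripper_width: 39.6
grip_force: 41.5
time_s: 13.55
eef_pos: [503.4, -46.3, 87.8]
ee_rot: [180.0, 0.0, 97.1]
contact_force: [1.0, 0.1, -2.9]
gripper_width: 39.5
grip_force: 41.5
```

```bash
python3 -m inch '[{"delta_pos":[0,0,0.08],"turn":0},{"delta_pos":[0,0,0],"turn":0}]'
python3 -m inch '[{"delta_pos":[0,0,0.08],"turn":0},{"delta_pos":[0,0,0],"turn":0}]'
```

```text
time_s: 13.72
eef_pos: [503.5, -46.3, 87.8]
ee_rot: [-180.0, 0.0, 97.1]
contact_force: [-3.1, 0.5, 4.7]
gripper_width: 39.3
grip_force: 42.2
time_s: 13.88
eef_pos: [503.5, -46.3, 87.8]
ee_rot: [-180.0, -0.0, 97.1]
contact_force: [-6.2, 2.3, 11.7]
gripper_width: 39.8
grip_force: 42.9
```

```bash
python3 -m inch '[{"delta_pos":[0,0,-0.1],"turn":0},{"delta_pos":[0,0,0],"turn":0},{"delta_pos":[0,0,0],"turn":0},{"delta_pos":[0,0,0],"turn":0},{"delta_pos":[0,0,0],"turn":0},{"delta_pos":[0,0,-1.5],"turn":0},{"delta_pos":[0,0,-3],"turn":0},{"delta_pos":[0,0,-3.5],"turn":0},{"delta_pos":[0,0,-3.5],"turn":0},{"delta_pos":[0,0,-3],"turn":0}]' 8.5
python3 -m inch '[{"delta_pos":[0,0,-2],"turn":0},{"delta_pos":[0,0,0],"turn":0},{"delta_pos":[0,0,0],"turn":0}]'
python3 - <<'E'
from h import *
import pickle
cs=pickle.load(open('c0.pkl','rb'))
s2=cam("scene"); save(s2,"s3.png",(140,160,260,260),5)
for n,c,b in(("top",cs["top"],(345,190,380,215)),("scene",cs["scene"],(140,225,175,258))):
    g=cv2.cvtColor(c[0],cv2.COLOR_RGB2GRAY)[b[1]:b[3],b[0]:b[2]]
    m=(g<60).astype(np.uint8); m=cv2.morphologyEx(m,cv2.MORPH_OPEN,cv2.getStructuringElement(cv2.MORPH_ELLIPSE,(9,9) if n=="top" else (9,9)))
    k,l,s,ce=cv2.connectedComponentsWithStats(m)
    for i in range(1,k): print(n,s[i],ce[i]+b[:2],ray(c,*(ce[i]+b[:2]),167).round(1))
# case lid in the cradle, scene
hsv=cv2.cvtColor(s2[0],cv2.COLOR_RGB2HSV);m=cv2.inRange(hsv,(105,130,60),(125,255,255));k=np.zeros_like(m);k[160:230,170:250]=m[160:230,170:250]
n,l,s,ce=cv2.connectedComponentsWithStats(k)
for i in range(1,n):
  if s[i][4]>15:
    P=np.array([ray(s2,u,v,130)[:2] for v,u in np.argwhere(l==i)],np.float32); print("lid",s[i],cv2.minAreaRect(P))
go(524.9,-220.7,230)
E
```

```text
time_s: 14.72
eef_pos: [503.5, -46.3, 234.5]
ee_rot: [179.9, 0.0, 97.1]
contact_force: [0.5, -0.1, 0.4]
gripper_width: 85.2
grip_force: 0.0
time_s: 14.97
eef_pos: [503.9, -46.4, 253.2]
ee_rot: [179.9, 0.1, 97.1]
contact_force: [0.2, 0.2, -1.1]
gripper_width: 84.8
grip_force: 0.0
top [ 11   7  13  13 123] [361.69918699 202.7804878 ] [ 526.9 -221.1  167. ]
top [ 0 13  6 11 50] [347.14 208.12] [ 513.1 -184.6  167. ]
scene [  8  11  15  15 157] [155.19745223 243.05732484] [ 531.9 -223.4  167. ]
lid [233 168  17  29 214] ((523.5117797851562, 54.60498809814453), (42.423606872558594, 88.75343322753906), 47.330020904541016)
lid [195 190  25  22 155] ((507.2387390136719, -46.85740661621094), (39.920021057128906, 56.56780242919922), 4.964934825897217)
cm [-1.759e+01  1.000e-02  2.150e+00] rows 4.3 turn None t 15.02 pos [503.  -46.2 251.5] [-180.    -0.    97.1] F [-0.1  0.4 -0.5] w 84.5 g 0.0
```

View pics/s3.png

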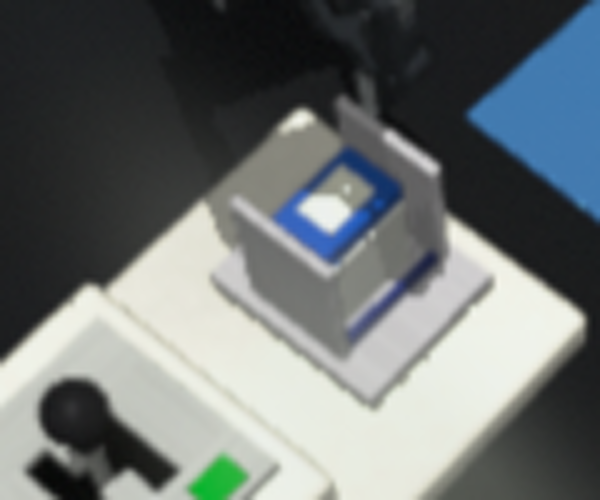

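The crop shows the case sitting level on the deck between the walls and the lips, and released. The knob measures about (528,-222) and stands nearly upright. At this yaw, tool x is the shaker's left and tool y is forward.

```bash
python3 -m inch '[{"delta_pos":[-2,0,0],"turn":0},{"delta_pos":[-3.5,0,0],"turn":0},{"delta_pos":[-3.5,0.1,0],"turn":0},{"delta_pos":[-3.5,0.1,0],"turn":0},{"delta_pos":[-3.2,0.1,0],"turn":0},{"delta_pos":[-2,0,0],"turn":0},{"delta_pos":[0,0,0],"turn":0},{"delta_pos":[0,0,2],"turn":0},{"delta_pos":[0,0,2],"turn":0},{"delta_pos":[0,0,2],"turn":0}]'
python3 -m inch '[{"delta_pos":[0,0,2],"turn":0},{"delta_pos":[0,0,1.5],"turn":0},{"delta_pos":[0,0,1.2],"turn":0},{"delta_pos":[0,0,0],"turn":0},{"delta_pos":[0,0,0],"turn":0}]'
python3 -m inch '[{"delta_pos":[0,0,0],"turn":0},{"delta_pos":[0,0,0],"turn":0},{"delta_pos":[0,0,0],"turn":0},{"delta_pos":[0,0,0],"turn":0},{"delta_pos":[0,0,0],"turn":0},{"delta_pos":[0,0,0],"turn":0},{"delta_pos":[0,0,0],"turn":0},{"delta_pos":[0,0,0],"turn":0},{"delta_pos":[0,0,0],"turn":0},{"delta_pos":[0,0,0],"turn":0}]' 2 25
python3 - <<'E'
from h import *
go(527.5,-221.5,143)
c=cam("scene"); save(c,"s4.png",(100,180,220,280),5)
E
```

```text
time_s: 15.85
eef_pos: [527.3, -220.4, 189.5]
ee_rot: [-179.9, -0.1, 97.1]
contact_force: [-0.5, 0.4, -0.3]
gripper_width: 85.0
grip_force: 0.0
time_s: 16.27
eef_pos: [527.6, -220.6, 144.0]
ee_rot: [-179.9, -0.1, 97.1]
contact_force: [0.6, -0.8, 0.1]
gripper_width: 85.1
grip_force: 0.0
time_s: 17.1
eef_pos: [528.7, -221.8, 146.1]
ee_rot: [179.9, 0.0, 97.1]
contact_force: [-1.2, 0.4, 5.6]
gripper_width: 32.1
grip_force: 24.8
cm [ 0.04 -0.11  0.31] rows 0.1 turn None t 17.1 pos [ 528.7 -221.8  146.1] [179.9   0.   97.1] F [-1.2  0.4  5.6] w 32.1 g 24.8
```

View pics/s4.png

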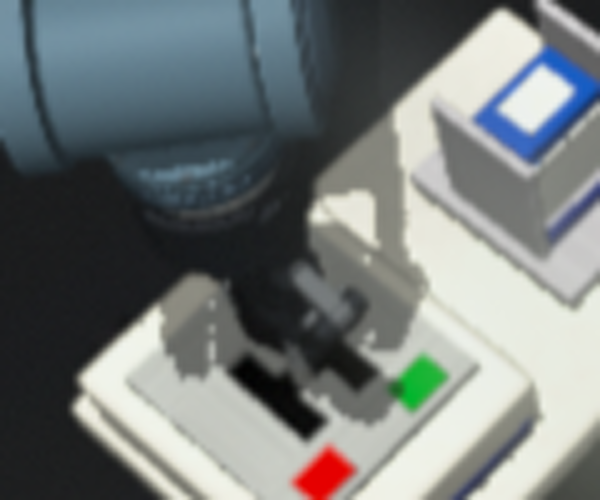

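The crop shows the fingers around the knob, but the 32 mm width and the upward force mean the pads sit a little above the ball's equator. I'll lower and regrip, then shift left.

```bash
python3 -m inch '[{"delta_pos":[0,0,0],"turn":0},{"delta_pos":[0,0,0],"turn":0},{"delta_pos":[0,0,0.6],"turn":0},{"delta_pos":[0,0,0],"turn":0}]' 5 25
python3 -m inch '[{"delta_pos":[0,0,0],"turn":0},{"delta_pos":[0,0,0],"turn":0},{"delta_pos":[0,0,0],"turn":0},{"delta_pos":[0,0,0],"turn":0},{"delta_pos":[0,0,0],"turn":0}]' 2 25
python3 -m inch '[{"delta_pos":[0.3,-0.05,0],"turn":0},{"delta_pos":[0.4,-0.05,0],"turn":0},{"delta_pos":[0.4,-0.05,0],"turn":0},{"delta_pos":[0.4,-0.05,0],"turn":0},{"delta_pos":[0,0,0],"turn":0}]'
```

```text
time_s: 17.48
eef_pos: [527.3, -221.0, 137.4]
ee_rot: [-179.9, -0.1, 97.1]
contact_force: [-0.8, 0.4, -0.5]
gripper_width: 50.0
grip_force: 0.0
time_s: 17.9
eef_pos: [527.9, -221.2, 138.6]
ee_rot: [-180.0, -0.0, 97.1]
contact_force: [0.2, 0.1, -4.3]
gripper_width: 32.4
grip_force: 25.1
time_s: 18.32
eef_pos: [523.7, -205.8, 138.5]
ee_rot: [-179.9, -0.1, 97.1]
contact_force: [2.3, -0.3, -9.3]
gripper_width: 32.6
grip_force: 25.8
```

```bash
python3 -m inch '[{"delta_pos":[0.4,0,0],"turn":0},{"delta_pos":[0.4,0,0],"turn":0},{"delta_pos":[0.4,0,0],"turn":0},{"delta_pos":[0.3,0,0],"turn":0},{"delta_pos":[0.2,0,0],"turn":0},{"delta_pos":[0,0,0],"turn":0}]'
python3 -c "
from h import *
go(524.9-31.5*.1222,-220.7+31.5*.9925,138)"
```

```text
time_s: 18.82
eef_pos: [521.4, -189.2, 138.0]
ee_rot: [-179.9, -0.1, 97.1]
contact_force: [1.6, -2.9, -16.9]
gripper_width: 32.8
grip_force: 26.5
cm [-0.02 -0.04 -0.  ] rows 0.0 turn None t 18.82 pos [ 521.4 -189.2  138. ] [-1.799e+02 -1.000e-01  9.710e+01] F [  1.6  -2.9 -16.9] w 32.8 g 26.5
```

```bash
python3 -m inch '[{"delta_pos":[0,0,0.3],"turn":0},{"delta_pos":[0,0.3,0],"turn":0},{"delta_pos":[0,0.4,0],"turn":0},{"delta_pos":[0,0.3,0],"turn":0},{"delta_pos":[0,0,0],"turn":0}]'
```

```text
time_s: 19.23
eef_pos: [533.4, -189.0, 137.8]
ee_rot: [179.9, 0.1, 97.1]
contact_force: [-4.0, 1.2, 5.8]
gripper_width: 32.7
grip_force: 27.4
```

```bash
python3 -m inch '[{"delta_pos":[0,0.4,0],"turn":0},{"delta_pos":[0,0.4,0.05],"turn":0},{"delta_pos":[0,0.4,0.1],"turn":0},{"delta_pos":[0,0.4,0.1],"turn":0},{"delta_pos":[0,0.4,0.1],"turn":0},{"delta_pos":[0,0.3,0.1],"turn":0},{"delta_pos":[0,0,0],"turn":0}]'
python3 -c "
from h import *
go(570.6,-183,138)"
```

```text
time_s: 19.82
eef_pos: [556.4, -185.8, 132.8]
ee_rot: [179.8, 0.0, 97.1]
contact_force: [-0.6, 2.4, 3.8]
gripper_width: 32.6
grip_force: 27.7
cm [ 0.1   1.44 -0.52] rows 0.4 turn None t 19.82 pos [ 556.4 -185.8  132.8] [179.8   0.   97.1] F [-0.6  2.4  3.8] w 32.6 g 27.7
```

```bash
python3 -m inch '[{"delta_pos":[0,0.15,0.05],"turn":0},{"delta_pos":[0,0,0],"turn":0}]'
python3 -m inch '[{"delta_pos":[0,0.15,0],"turn":0},{"delta_pos":[0,0,0],"turn":0}]'
```

```text
time_s: 19.98
eef_pos: [557.4, -185.7, 132.5]
ee_rot: [179.9, 0.0, 97.1]
contact_force: [-3.1, 2.8, 6.6]
gripper_width: 32.3
grip_force: 27.9
time_s: 20.15
eef_pos: [558.2, -185.6, 132.3]
ee_rot: [-180.0, 0.0, 97.1]
contact_force: [-4.8, 2.3, 6.5]
gripper_width: 32.4
grip_force: 27.9
```

```bash
python3 -m inch '[{"delta_pos":[0,0.2,0],"turn":0},{"delta_pos":[0,0,0],"turn":0}]'
python3 -m inch '[{"delta_pos":[0,0,0],"turn":0},{"delta_pos":[0,0,0],"turn":0},{"delta_pos":[0,0,0],"turn":0},{"delta_pos":[0,0,0],"turn":0},{"delta_pos":[0,0,0],"turn":0},{"delta_pos":[0,0,-2],"turn":0},{"delta_pos":[0,0,-3.5],"turn":0},{"delta_pos":[0,0,-3.5],"turn":0},{"delta_pos":[0,0,-3.5],"turn":0},{"delta_pos":[0,0,-2],"turn":0}]' 8.5
python3 -m inch '[{"delta_pos":[-3,-3,0],"turn":0},{"delta_pos":[-3,-3,0],"turn":0},{"delta_pos":[-3,-3,0],"turn":0},{"delta_pos":[-2,-2,0],"turn":0},{"delta_pos":[0,0,0],"turn":0},{"delta_pos":[0,0,0],"turn":0}]'
python3 - <<'E'
from h import *
c=cam("scene");t=cam("top")
a=cv2.resize(c[0][150:280,100:260],(480,390),interpolation=2);b=cv2.resize(t[0][160:265,260:346],(319,390),interpolation=2)
cv2.imwrite('pics/f.png',np.hstack([a,b])[...,::-1])
g=cv2.cvtColor(c[0],cv2.COLOR_RGB2GRAY)[225:270,140:195]
m=cv2.morphologyEx((g<60).astype(np.uint8),cv2.MORPH_OPEN,cv2.getStructuringElement(2,(9,9)))
k,l,s,ce=cv2.connectedComponentsWithStats(m)
for i in range(1,k): print(s[i],ray(c,*(ce[i]+[140,225]),160))
E
```

```text
time_s: 20.32
eef_pos: [559.9, -185.3, 132.1]
ee_rot: [-179.9, -0.0, 97.1]
contact_force: [-6.4, 2.4, 7.0]
gripper_width: 32.4
grip_force: 27.8
time_s: 21.15
eef_pos: [561.4, -185.9, 281.1]
ee_rot: [179.7, 0.2, 97.1]
contact_force: [1.4, -0.8, -0.3]
gripper_width: 84.9
grip_force: 0.0
time_s: 21.65
eef_pos: [465.2, -307.3, 276.2]
ee_rot: [180.0, 0.0, 96.9]
contact_force: [0.5, 0.8, 0.1]
gripper_width: 84.8
grip_force: 0.0
[ 0  0  5  5 19] [ 470.24293359 -219.96133516  160.        ]
```

View pics/f.png

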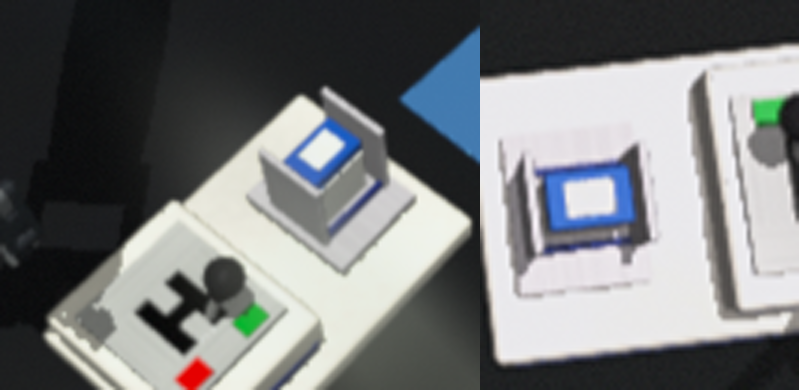

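The picture shows the case seated in the cradle (lid at about (323,150) in the left half). The knob, at about (224,278), is in the green slot just behind the green tag. I'll check both numerically.

```bash
python3 - <<'E'
from h import *
c=cam("scene");t=cam("top")
print("knob",ray(c,174.7,242.4,159))
for n,q,b in(("s",c,(185,180,225,215)),("t",t,(275,195,305,225))):
    hsv=cv2.cvtColor(q[0],cv2.COLOR_RGB2HSV);x0,y0,x1,y1=b
    bl=cv2.inRange(hsv,(105,130,60),(125,255,255))[y0:y1,x0:x1]
    cn=max(cv2.findContours(bl,cv2.RETR_EXTERNAL,2)[0],key=cv2.contourArea)
    f=cv2.drawContours(np.zeros_like(bl),[cn],-1,255,-1)
    w=(f>0)&(bl==0)&(q[0][y0:y1,x0:x1].min(2)>120)
    v,u=np.argwhere(w).mean(0); print(n,w.sum(),"label",ray(q,u+x0,v+y0,130))
print(state()["time_s"],state()["contact_force"].round(1))
E
```

```text
knob [ 558.0398522  -187.51089388  159.        ]
s 124 label [503.06866573 -46.65333946 130.        ]
t 149 label [503.47907323 -45.39036371 130.        ]
21.85 [ 0.9 -0.2 -0.2]
```

```bash
python3 -c "
from plant import job
print(job.finish_job())"
```

```text
the job is handed in; nothing more can be done
None
```

I handed the job in at about 22 s on the robot's clock. By the camera check, the case stands released in the cradle within about 1 mm of its centre, and the lever is home in the green slot, with the knob about 13 mm short of the tag's centre. The judge returned no verdict.

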